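Fetch the toy's half body from behind the thread and fit it to its mate

TASK

Lift the white thread tube and the dark thread cone off the edged tray and stand both on the cork mat, then fetch the half toy body that stood behind them. Set it flat on the jig board with its flat face towards the fixed half, one or two finger widths clear of it, then slide it along the board until the two flat faces lie fully together with their sides flush. Only then put tube and cone each back upright on the spot of the tray where it stood at the start; keep them from toppling, and leave the two little turned toy heads on tray and mat where they are.

Things in the scene. Friction and masses are not known exactly. Their poses are not given: they have to be found in the camera images.
- tube: Loose white thread tube, an upright plain cylinder 48 mm in diameter and 110 mm tall, 140 g or so, with a small dark spot on top. Origin: centre of its underside; z up along its axis.
- cone: Loose dark grey-black thread cone, upright, 54 mm in diameter at its foot tapering evenly to 38 mm at its flat top, 120 mm tall, 140 g or so, with a small brown spot on top. Origin: centre of its underside; z up along its axis.
- half: Loose half toy body on the tray behind the spools: pale wooden D-shaped block, 55 long (x), 50 wide (y), 45 mm tall, about 70 g. Its +x end is a flat upright face 50 mm wide; the parallel sides run straight for 30 mm from it, then close in a half-round nose (radius 25 mm) towards -x. Origin: middle of the flat face's lower edge; the straight part's middle is 15 mm along -x.
- tray: Fixed green-painted tray 180 (x) by 210 mm (y), top 6 mm above its origin, with dark edging 6 mm wide, 16 mm tall; turned up to 0.3 rad. The half body stands on its +x (far) part, flat face roughly to +x; tube and cone, either one left, stand 100 to 112 mm apart along y, close before it on the -x side. Origin: centre of the underside, on the table.
- mat: Fixed plain cork mat 150 mm (x) by 230 mm (y), 5 mm thick, the side area for the spools; a little toy head stands on it near the middle of its +x long edge. Origin: centre of its underside, on the table; z up.
- jig: Fixed grey board, x from -117 to +67, 120 mm wide (y), 8 mm thick, with the other half body fixed on it: pale D-shaped block, 45 mm tall, flat 50 mm wide face to -x, round nose to +x. The board's -x part is bare. Origin: on the table below the middle of that flat face; the loose half is home with its origin 8 mm above this one and its x axis along the jig's x.
- tray_head: Loose little turned wooden toy head, 30 mm in diameter, 26 mm tall, standing in the tray's corner at about x +63, y +83 mm from the tray's centre. To be left alone. Origin: centre of its underside.
- mat_head: The same kind of little turned wooden toy head, standing on the cork mat about 56 mm towards +x from its centre. To be left alone. Origin: centre of its underside.
Mind the look-alikes: they are no part of the job. Leave any blue, green or red look-alike of the tube alone.

How it is judged (in metres and radians):
On the way, in this order (a step that is already met when the one before it is completed fails the run):
1. tube and cone both stand upright on the cork mat (x of tube in the frame of mat between -0.075 and 0.075 m and y of tube in the frame of mat between -0.115 and 0.115 m and z of tube in the frame of mat between 0.001 and 0.01 m and angle between each of tube, cone's own z axis and vertical below 0.1 rad and linear speed of each of tube, cone below 0.03 m/s and x of cone in the frame of mat between -0.075 and 0.075 m and y of cone in the frame of mat between -0.115 and 0.115 m and z of cone in the frame of mat between 0.001 and 0.01 m), for 0.2 s.
2. the half body is down flat on the jig board, 6 to 60 mm clear of the fixed half and not more than 25 mm off to the side, with tube and cone still on the mat (all of step 1 and z of half in the frame of jig between 0.005 and 0.011 m and angle between half's own z axis and vertical below 0.06 rad and x of half in the frame of jig between -0.06 and -0.006 m and y of half in the frame of jig between -0.025 and 0.025 m), for 0.2 s.
3. its flat face lies fully against the fixed half, with tube and cone still on the mat (all of step 1 and z of half in the frame of jig between 0.005 and 0.011 m and angle between half's own z axis and vertical below 0.06 rad and x of half in the frame of jig between -0.0025 and 0.002 m and y of half in the frame of jig between -0.008 and 0.008 m and angle between the x axis of half and the x axis of jig, either way round below 0.06 rad), for 0.2 s.
At the end, for the whole second after the job is handed in: The half body stands flat on the jig board with its flat face against the fixed half's (gap at most 2.5 mm, sides flush within 8 mm, turned by at most 0.06 rad); tube and cone each stand upright within 12 mm of where they stood at the start; all at rest and released (z of half in the frame of jig between 0.005 and 0.011 m and angle between half's own z axis and vertical below 0.06 rad and x of half in the frame of jig between -0.0025 and 0.002 m and y of half in the frame of jig between -0.008 and 0.008 m and angle between the x axis of half and the x axis of jig, either way round below 0.06 rad and linear speed of each of half, tube, cone below 0.02 m/s and distance of each of tube, cone from where it was at the start of the episode below 0.012 m and angle between each of tube, cone's own z axis and vertical below 0.1 rad); the robot touches nothing.
It fails at once if a toy head was shifted by more than 15 mm (distance of any of tray_head, mat_head from where it was at the start of the episode above 0.015 m).
It fails at once if tube or cone was toppled (angle between any of tube, cone's own z axis and vertical above 0.6 rad).
It also fails if it takes over 136 s, if anything falls off the work surface, if the arm or the gripper's body presses on something with over 40 N, if the wrist force passes 120 N, or if a joint passes its speed limit or range.

ROBOT

A 6-joint arm with a two-finger parallel gripper is mounted at the origin on the work surface. World frame = base frame: x ahead of the robot, y to its left, z up, the work surface at z = 0. Lengths are in m, angles in degrees, forces in N, time in s.
With the tool pointing down it reaches from about 0.375 to 0.75 m from the base axis. Payload 9 kg.
Tool frame: the origin (TCP) lies where the fingers leave the gripper's body, on its centre line; the fingertips stand 73 mm ahead of it and the grasp point (between the pads) lies 54 mm ahead of it (robot.tip_reach is the distance from the TCP to the fingertips, in m); z points along the fingers, y is the direction in which the jaws open and shut (so a half turn about z gives the same grasp; the last joint's range is limited). The gripper opens to 85 mm and grips with 20 to 120 N. Pads are 22 mm wide; open, the fingers measure 114 mm over their backs; the gripper's body (76 mm by 85 mm) begins 54 mm behind the grasp point. The pads swing forward as they close: fully open they stand 13 mm farther back than shut.
Start: joints at [53.589, 5.964, 5.575, 89.605, 0, 77.527], TCP at [0.243, 0.548, 0.304] pointing down, gripper open.
Joint ranges: [-171.21, 171.21], [-48.23, 106.86], [-62.78, 66.21], [-105.2, 120.99], [-86.42, 89.51], [-180, 180]. Speed limits (degrees/s): [127.2, 127.2, 147.25, 180, 180, 180].

INTERFACE

Orientations are given as [roll, pitch, yaw] about the fixed x, y, z axes, in that order (R = Rz(yaw) Ry(pitch) Rx(roll)).
In Python, from plant import robot gives the robot as it stands. Calls block until the motion is done:
- robot.move_pose(position, orientation): joint-space move of the TCP to a pose.
- robot.line_to(position, vel=0.15, rotation=None, guard=None): straight line of the TCP; rotation=None keeps the orientation; vel is the mean speed in m/s. With guard (N) it stops when the force on the tool has changed by that much, and returns True; else False.
- robot.goto_joints(angles): joint-space move.
- robot.set_gripper(opening): finger opening in m; the grip force is fixed at half the most; returns when the fingers have stopped.
- robot.pause(seconds).
- robot.ik(position, orientation): joint angles nearest the present ones, or None.
- robot.observe(): the state.
- robot.grab_frame(name): name is "scene" or "top" or "wrist"; returns the picture (480x640x3 uint8, blue, green, red); there is no depth.
- robot.get_calibration(name): a dict with "vertical_fov" (degrees; the focal length in pixels is half the picture's height over the tangent of half this angle, whatever the lens; pixels are square), "cx", "cy" (the principal point, pixels), "rvec" (rotation vector, rad) and "tvec" (3), from world to camera coordinates, as OpenCV has them. Camera axes: x right, y down, z forward; pixel columns grow to the right and rows downward; lengths in m; the calibration is good to about 2 mm. A picture is of the moment at which its call begins: read the wrist's pose just before it. get_calibration takes no time and is no camera call; for the wrist camera it gives the pose at the moment of the call.
A pose or a line that the arm cannot do raises robot.IKError and nothing moves.
- robot.job_done(): hands the job in, once; it reports no verdict.
The state is a dict: "time": time; "q": joint angles; "qvel": joint speeds; "joint_torque": joint torques, N m; "tool_pos": TCP position; "tcp_rot": TCP orientation; "ft_force": force on the tool from outside, world axes, zero at the start; "torque": the same for the moment, N m; "gripper_width": finger opening in m.
Only numpy, scipy, OpenCV 4.12 (cv2) and the standard library are available. Lean on these libraries where they do the work, as an engineer would, in place of code of your own. Each camera call takes 0.05 s, during which the arm holds its last target.

## Working session

There is one attempt and no reset: what is moved stays moved. The work goes in short steps, each a Python script; the robot and the scene stay as the last script left them, time stands still between calls to the robot, and variables do not carry over. Pictures are saved under pics/ and viewed, and the job is handed in when it is done.

```bash
ls; mkdir -p pics; python3 - <<'E'
from plant import robot
import cv2
for n in ["scene","top","wrist"]:
    c=robot.get_calibration(n); print(n,c)
    cv2.imwrite(f"pics/{n}0.png",robot.grab_frame(n))
print(robot.observe())
E
```

```text
pics
scene {'vertical_fov': 51.99458893121253, 'cx': 322.05844399556423, 'cy': 235.2698524615027, 'rvec': array([ 0.88976329,  2.33881805, -1.28115032]), 'tvec': array([ 0.37459404, -0.14812828,  1.24025064])}
top {'vertical_fov': 50.72254959703919, 'cx': 318.08980350354614, 'cy': 236.37710161506968, 'rvec': array([ 2.20780013, -2.15044942,  0.06602304]), 'tvec': array([-0.01033656,  0.51836207,  1.26070002])}
wrist {'vertical_fov': 62.327878474884926, 'cx': 324.27946920605416, 'cy': 238.47496657771907, 'rvec': array([-2.41593902, -1.57157807, -0.23475044]), 'tvec': array([-0.60004492, -0.037414  ,  0.38024946])}
{'time': 0.15, 'q': array([ 5.35887764e+01,  5.99101049e+00,  5.53745827e+00,  8.96037200e+01,
       -2.58790173e-04,  7.75284016e+01]), 'qvel': array([-0.01119724, -0.1040284 ,  0.20136446,  0.12309349, -0.10208   ,
       -0.11310117]), 'joint_torque': array([ 1.37688705e-03, -5.57353556e+01,  5.04008603e+01,  1.23988901e-02,
       -4.11845112e-04, -1.79938581e-05]), 'tool_pos': array([0.24333389, 0.54825044, 0.30329992]), 'tcp_rot': array([-1.79944023e+02, -1.21155746e-02,  1.56060369e+02]), 'ft_force': array([-0.23245546,  1.15412103,  0.66194803]), 'torque': array([-0.02465246,  0.00690323,  0.00635918]), 'gripper_width': 0.08559668454842334}
```

View pics/top0.png

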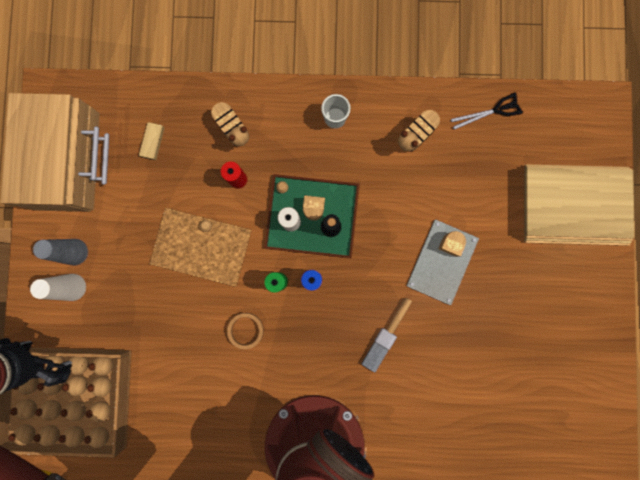

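View pics/scene0.png

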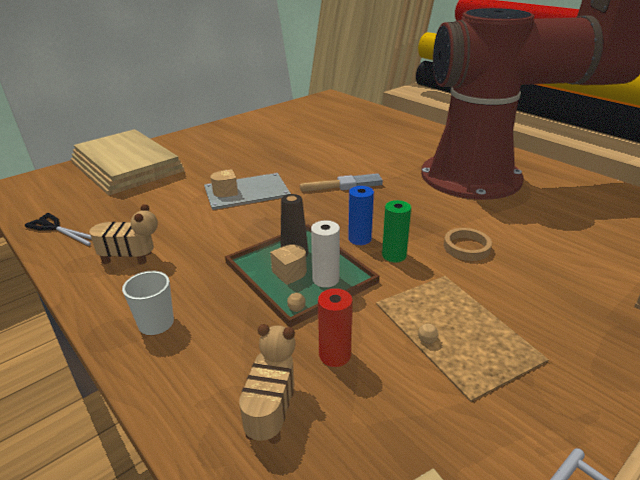

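View pics/wrist0.png

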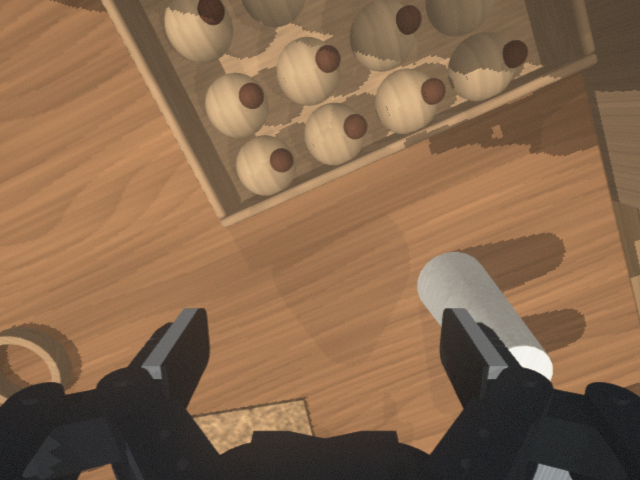

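Top view: white tube's top at about (289,217), cone's top at (331,222), half at (314,206), mat around (201,247), jig at (443,262) with its fixed half at (454,243). The blue and green look-alikes stand at (312,280) and (275,282), red at (233,173). Next I'll get coarse positions.

```bash
cat > h.py <<'E'
import numpy as np, cv2
from plant import robot
def K(c):
    f=240/np.tan(np.radians(c["vertical_fov"])/2); return np.array([[f,0,c["cx"]],[0,f,c["cy"]],[0,0,1]])
def cast(c,pts,z):
    R=cv2.Rodrigues(np.array(c["rvec"]))[0]; t=np.array(c["tvec"]); o=-R.T@t
    p=np.atleast_2d(np.array(pts,float)); d=(np.c_[p,np.ones(len(p))]@np.linalg.inv(K(c)).T)@R
    return o+d*((z-o[2])/d[:,2])[:,None]
def proj(c,P):
    return cv2.projectPoints(np.atleast_2d(np.array(P,float)),np.array(c["rvec"]),np.array(c["tvec"]),K(c),None)[0][:,0]
def shot(n,name):
    c=robot.get_calibration(n); im=robot.grab_frame(n); cv2.imwrite(f"pics/{name}.png",im); np.savez(f"pics/{name}.npz",**c); return c,im
def load(name):
    d=np.load(f"pics/{name}.npz"); return {k:d[k][()] for k in d.files},cv2.imread(f"pics/{name}.png")
E
python3 - <<'E'
from h import *
c=robot.get_calibration("top")
im=cv2.imread("pics/top0.png")
T=lambda p,z:np.round(cast(c,p,z)*1000)
print("tube",T([(289,217)],.116));print("cone",T([(331,222)],.126))
print("half",T([(314,206)],.051));print("mat",T([(167,210),(250,233),(237,284),(151,263)],.005))
print("tray",T([(271,176),(357,182),(350,257),(265,251)],.016))
print("jig",T([(432,221),(478,239),(452,304),(408,283)],.008),"fixed",T([(454,243)],.053))
print("blue",T([(312,280)],.11),"green",T([(275,282)],.11),"red",T([(233,173)],.11),'mathead',T([(205,225)],.02),'trayhead',T([(282,187)],.02))
cc=im[160:310,140:490]; cv2.imwrite("pics/topc.png",cv2.resize(cc,None,fx=2.2,fy=2.2,interpolation=cv2.INTER_CUBIC))
# wrist camera mount
cw=robot.get_calibration("wrist");R=cv2.Rodrigues(cw["rvec"])[0];print("cam centre",-R.T@cw["tvec"],"fwd",R[2], robot.observe()["tool_pos"])
E
```

```text
tube [[555.  71. 116.]]
cone [[545. -27. 126.]]
half [[591.  15.  51.]]
mat [[577. 394.   5.]
 [524. 178.   5.]
 [393. 206.   5.]
 [440. 428.   5.]]
tray [[670. 128.  16.]
 [660. -92.  16.]
 [469. -79.  16.]
 [478. 137.  16.]]
jig [[ 566. -286.    8.]
 [ 523. -403.    8.]
 [ 357. -338.    8.]
 [ 407. -227.    8.]] fixed [[ 508. -330.   53.]]
blue [[410.  14. 110.]] green [[403. 100. 110.]] red [[657. 208. 110.]] mathead [[540. 291.  20.]] trayhead [[642.  98.  20.]]
cam centre [0.17410514 0.57958149 0.37405944] fwd [ 0.26807439 -0.11962677 -0.95594224] [0.24333389 0.54825044 0.30329992]
```

View pics/topc.png

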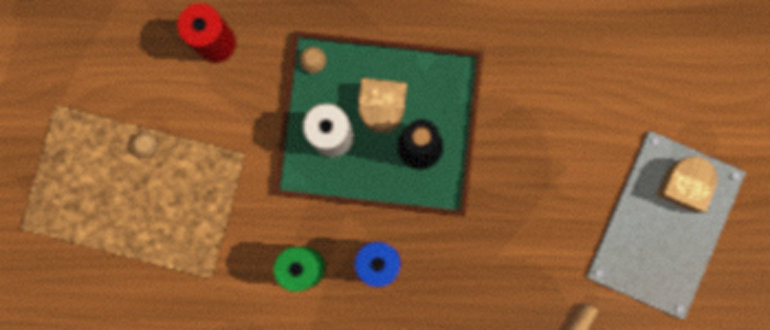

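```bash
python3 - <<'E'
from h import *
print(robot.observe()['time'])
robot.move_pose([0.510,-0.332,0.30],[180,0,159])
robot.pause(.3)
shot("wrist","wjig"); 
print(robot.observe()['time'])
robot.move_pose([0.60,0.02,0.36],[180,0,180])
robot.pause(.3)
shot("wrist","wtray"); shot("top","top1")
print(robot.observe()['time'])
E
```

```text
0.15
3.7167
5.4917
```

View pics/wjig.png

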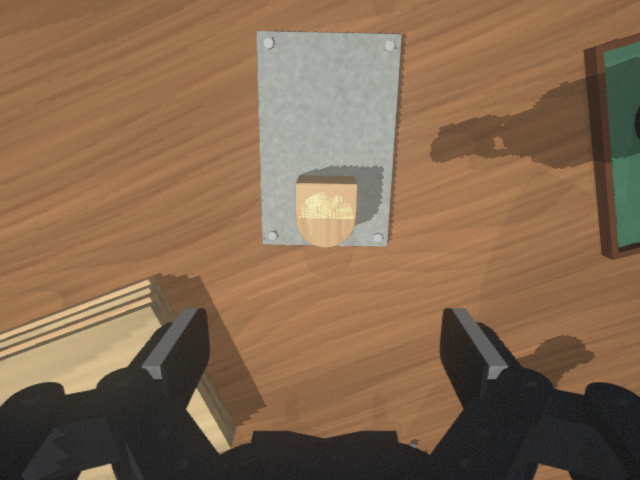

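View pics/wtray.png

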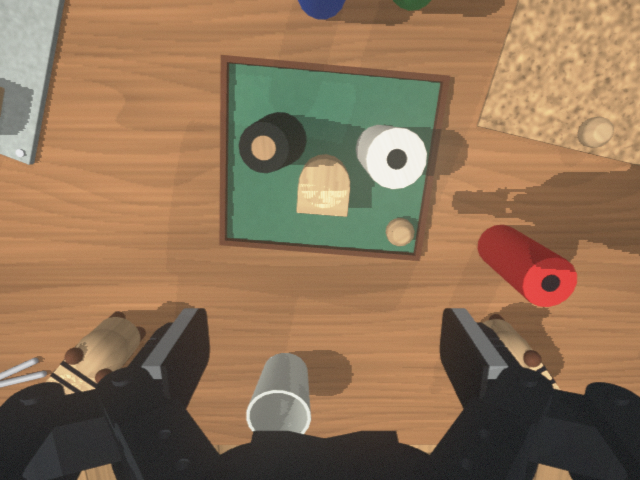

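The jig picture shows the board's corners at (257,31), (402,34), (387,246) and (263,244), and the fixed half's flat face top edge near (297–357,183). The tray picture shows the tube's spot at (397,159), the cone's spot at (263,148), and the half's flat top edge near (297–348,215).

```bash
python3 - <<'E'
from h import *
def cen(m):
    n,l,s,ce=cv2.connectedComponentsWithStats(m.astype(np.uint8)); i=1+np.argmax(s[1:,4]); return ce[i],s[i],(l==i).astype(np.uint8)
def quad(m):
    cn=max(cv2.findContours(m,cv2.RETR_EXTERNAL,cv2.CHAIN_APPROX_NONE)[0],key=cv2.contourArea)
    h=cv2.convexHull(cn); 
    for e in np.linspace(.01,.1,40):
        a=cv2.approxPolyDP(h,e*cv2.arcLength(h,True),True)
        if len(a)<=4: break
    return a[:,0]
c,im=load("wtray"); hsv=cv2.cvtColor(im,cv2.COLOR_BGR2HSV); H,S,V=cv2.split(hsv)
for n,box,f,z in [("tube spot",(380,140,415,178),lambda:V<110,.116),("cone spot",(245,130,282,166),lambda:V>75,.126),("tray_head",(380,212,420,250),lambda:(H<25)&(S>60)&(V>120),.02)]:
    m=np.zeros(V.shape,bool);x0,y0,x1,y1=box;m[y0:y1,x0:x1]=f()[y0:y1,x0:x1]
    ce,s,_=cen(m); print(n,ce,s,cast(c,[ce],z)[0]*1000)
# tube top disc
m=np.zeros(V.shape,bool);m[115:200,345:440]=((S<40)&(V>215))[115:200,345:440]
ce,s,mm=cen(m); cn=max(cv2.findContours(mm,cv2.RETR_EXTERNAL,cv2.CHAIN_APPROX_NONE)[0],key=cv2.contourArea); e=cv2.fitEllipse(cn);print("tube disc",e,cast(c,[e[0]],.116)*1000)
cv2.imwrite("pics/z_tray.png",cv2.resize(im[100:260,210:450],None,fx=3.3,fy=3.3,interpolation=cv2.INTER_CUBIC))
ct,it=load("wjig")
cv2.imwrite("pics/z_jig.png",cv2.resize(it[150:260,250:410],None,fx=5,fy=5,interpolation=cv2.INTER_CUBIC))
hj=cv2.cvtColor(it,cv2.COLOR_BGR2HSV)
m=((hj[...,1]<60)&(hj[...,2]>60)); m[:, :230]=0; m[:,420:]=0; m[270:]=0
_,s,mm=cen(cv2.morphologyEx(m.astype(np.uint8),cv2.MORPH_OPEN,np.ones((3,3)))); q=quad(mm); print("jig",q,np.round(cast(ct,q,.008)*1000,1))
E
```

```text
tube spot [396.33450704 158.74647887] [387 150  19  19 284] [555.8505416   76.59621159 116.        ]
cone spot [262.98381295 147.48201439] [250 135  27  26 556] [546.43938194 -25.6617976  126.        ]
tray_head [399.48509934 231.77317881] [386 218  28  28 604] [642.97081855 101.27103216  20.        ]
tube disc ((395.7768859863281, 157.9490966796875), (57.934566497802734, 60.92033386230469), 43.214595794677734) [[555.23678042  76.12861562 116.        ]]
jig [[257  31]
 [401  35]
 [385 246]
 [263 243]] [[ 356.7 -331.7    8. ]
 [ 402.  -221.8    8. ]
 [ 571.5 -292.1    8. ]
 [ 526.7 -400.4    8. ]]
```

View pics/z_tray.png

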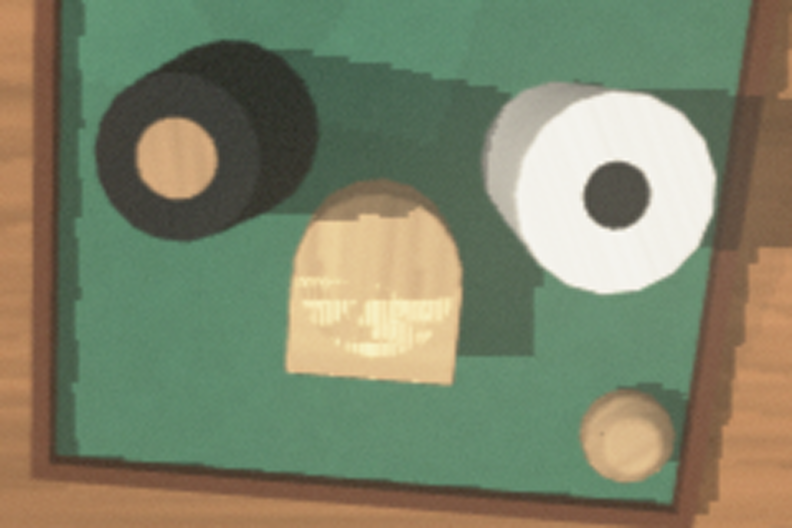

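View pics/z_jig.png

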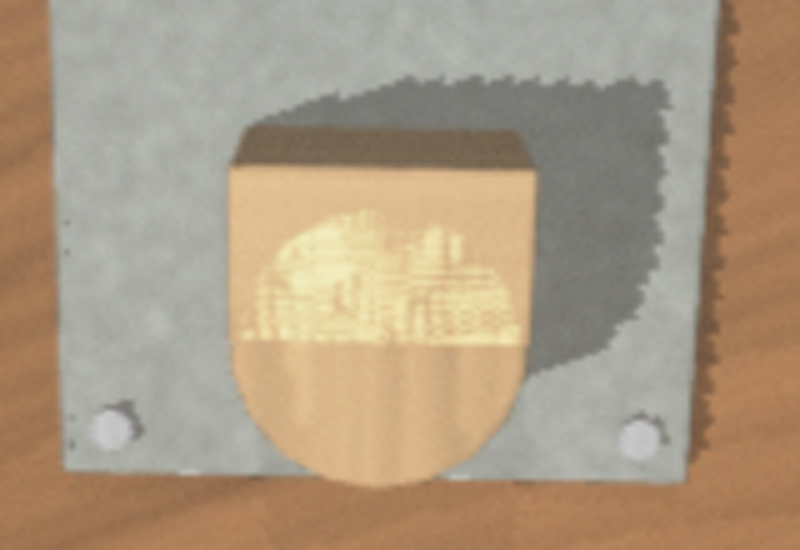

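```bash
python3 - <<'E'
from h import *
c,_=load("wtray"); j,_=load("wjig")
def rep(n,P,s):
    d=P[1]-P[0]; print(n,np.round(P.mean(0)*1000,1),"len",np.round(np.linalg.norm(d)*1000,1),"yaw",np.degrees(np.arctan2(d[1],d[0]))+s)
rep("half flat top",cast(c,[(297,213),(347,216.7)],.051),-90)
rep("half sides L,R mid",cast(c,[(299.2,192),(349.6,193)],.051),-90)
rep("fixed top",cast(j,[(296,183.4),(357.2,184)],.053),-90)
rep("fixed bottom",cast(j,[(299.4,175.4),(353.8,176.2)],.008),-90)
# top camera compare
t,im=load("top1"); print(t['cx']); hsv=cv2.cvtColor(im,cv2.COLOR_BGR2HSV)
cv2.imwrite("pics/z_top1.png",cv2.resize(im[165:310,240:490],None,fx=3.2,fy=3.2,interpolation=cv2.INTER_CUBIC))
t0,im=load("top1"); im=cv2.imread("pics/top0.png");hsv=cv2.cvtColor(im,cv2.COLOR_BGR2HSV)
m=np.zeros(im.shape[:2],np.uint8); m[205:232,275:303]=((hsv[...,1]<50)&(hsv[...,2]>190))[205:232,275:303]
cn=max(cv2.findContours(m,cv2.RETR_EXTERNAL,cv2.CHAIN_APPROX_NONE)[0],key=cv2.contourArea);print(cv2.minEnclosingCircle(cn),cast(t,[cv2.minEnclosingCircle(cn)[0]],.116)*1000)
cv2.imwrite("pics/z_top0.png",cv2.resize(im[165:310,240:490],None,fx=3.2,fy=3.2,interpolation=cv2.INTER_CUBIC))
E
```

```text
half flat top [616.6  18.1  51. ] len 49.3 yaw -4.399120126298584
half sides L,R mid [594.4  20.4  51. ] len 48.7 yaw -1.1978971554266593
fixed top [ 488.3 -320.7   53. ] len 49.2 yaw -21.52986348896384
fixed bottom [ 488.4 -320.5    8. ] len 49.6 yaw -21.806387768459672
318.08980350354614
((288.1400146484375, 217.13999938964844), 9.664413452148438) [[554.78569564  73.428631   116.        ]]
```

View pics/z_top0.png

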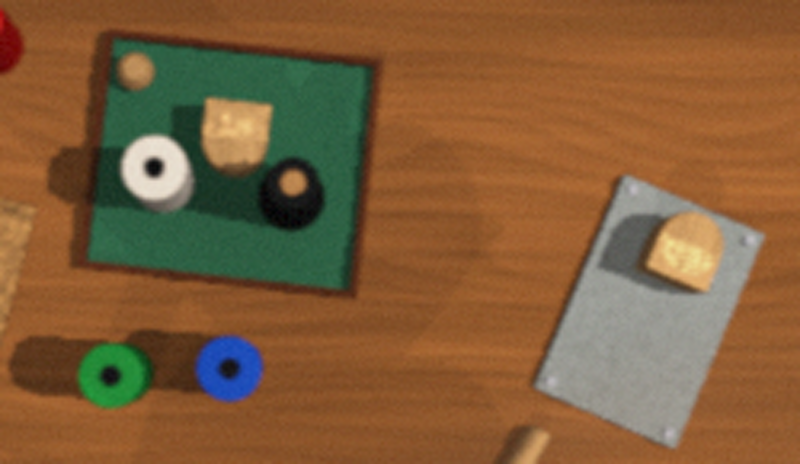

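```bash
cat >> h.py <<'E'
def put(xy,z0,yaw=180,hi=None,guard=6):
    "move above xy, lower (guarded) to about TCP height z0, return height"
    if hi is not None: robot.move_pose([*xy,hi],[180,0,yaw])
    robot.line_to([*xy,z0+.006],vel=.15)
    g=robot.line_to([*xy,z0-.005],vel=.02,guard=guard)
    o=robot.observe(); print("put",g,np.round(o["tool_pos"],4),np.round(o["ft_force"],1),round(o["time"],1)); return o["tool_pos"][2]
def st(n=""):
    o=robot.observe(); print(n,"t",round(o["time"],1),"pos",np.round(o["tool_pos"],4),np.round(o["tcp_rot"],1),"F",np.round(o["ft_force"],1),"w",round(o["gripper_width"],4)); return o
E
python3 - <<'E'
from h import *
x,y=.5464,-.0257
robot.move_pose([x,y,.23],[180,0,180])
robot.line_to([x,y,.142],vel=.2)
st("pre"); robot.set_gripper(0.02); o=st("grip")
if o["gripper_width"]<.035: raise SystemExit("no grip")
robot.line_to([x,y,.155],vel=.08); st("lifted")
shot("wrist","g1"); shot("scene","g1s")
E
```

```text
pre t 6.7 pos [ 0.5475 -0.0257  0.1438] [-1.8e+02  1.0e-01 -1.8e+02] F [ 0.5 -0.2  0.6] w 0.0855
grip t 7.2 pos [ 0.5472 -0.026   0.1437] [-1.8e+02  1.0e-01  1.8e+02] F [-1. -0.  8.] w 0.0421
lifted t 7.5 pos [ 0.5468 -0.0258  0.1558] [-1.8e+02  1.0e-01  1.8e+02] F [ 0.3  0.3 -1.1] w 0.0422
```

View pics/g1s.png

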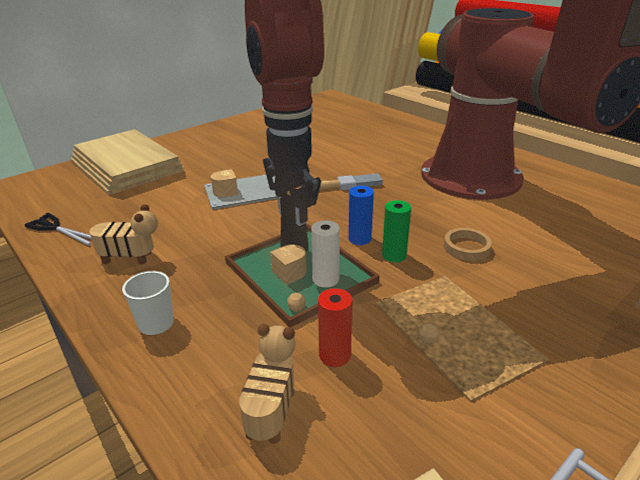

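The scene view shows the cone held upright, at about (293,220), and the wrist force matches its weight. I'll stand it on the mat and fetch the tube.

```bash
python3 - <<'E'
from h import *
x,y=.5464,-.0257
robot.line_to([x,y,.29],vel=.25)
z=put((.476,.3595),.141,hi=.29)
robot.set_gripper(.085); st("open")
robot.line_to([.476,.3595,.25],vel=.25)
x,y=.5555,.0755
robot.move_pose([x,y,.23],[180,0,180])
robot.line_to([x,y,.142],vel=.2); robot.pause(.1)
st("pre"); robot.set_gripper(0.02); o=st("grip")
if not .045<o["gripper_width"]<.052: raise SystemExit("no grip")
robot.line_to([x,y,.155],vel=.08);robot.pause(.1); st("lifted")
shot("wrist","g2"); shot("scene","g2s");shot("top","g2t")
E
```

```text
put True [0.4766 0.3597 0.1428] [-0.7 -0.2  5.1] 11.2
open t 11.7 pos [0.4759 0.3594 0.1416] [-180.   -0.  180.] F [ 0.2 -0.4 -0. ] w 0.0851
pre t 14.2 pos [0.5565 0.0758 0.144 ] [-180.     0.2 -180. ] F [ 0.4 -0.9  0.1] w 0.085
grip t 14.6 pos [0.5562 0.0754 0.1431] [-1.8e+02  1.0e-01  1.8e+02] F [1.1 0.  6.5] w 0.0461
lifted t 15.0 pos [0.5554 0.0755 0.1548] [180.  -0. 180.] F [-0.1  0.5 -1.9] w 0.0467
```

View pics/g2s.png

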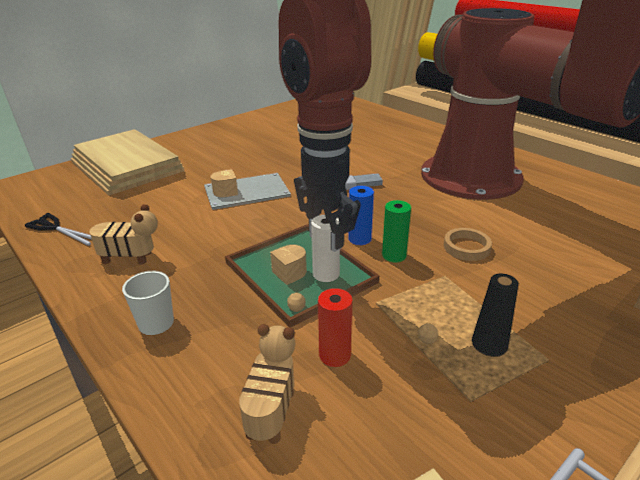

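The cone stands on the mat at about (494,318), and the tube is gripped and lifted. I'll place the tube, then look at the half.

```bash
python3 - <<'E'
from h import *
x,y=.5555,.0755
robot.line_to([x,y,.25],vel=.25)
z=put((.4505,.2475),.141,hi=.25)
robot.set_gripper(.085); st("open")
robot.line_to([.4505,.2475,.25],vel=.25)
robot.move_pose([.60,.019,.25],[180,0,175.5]); robot.pause(.3)
shot("wrist","half");shot("top","t2")
st()
E
```

```text
put True [0.4514 0.2477 0.142 ] [0.3 0.5 3.4] 17.7
open t 18.2 pos [0.4505 0.2475 0.1409] [-180.   -0.  180.] F [-0.2 -0.1 -0.2] w 0.0849
 t 20.2 pos [0.5999 0.0195 0.2502] [-180.     0.   175.5] F [-0.8 -0.1 -0.4] w 0.0851
```

View pics/half.png

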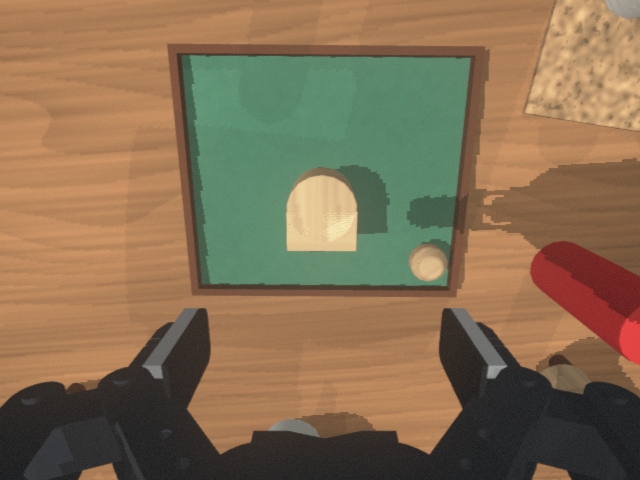

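View pics/t2.png

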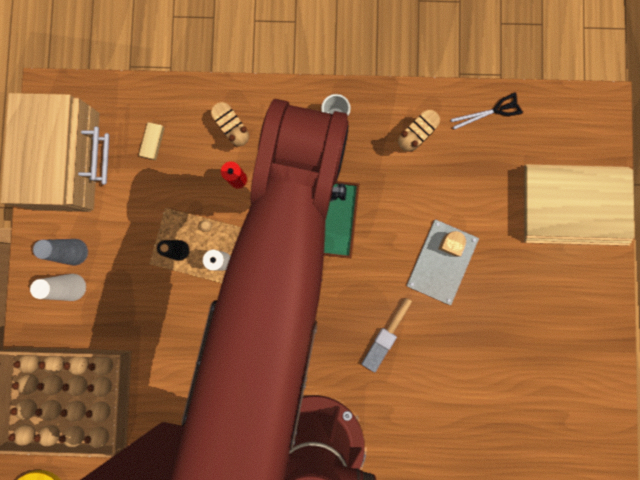

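Both spools stand on the mat, with the tube's top at (213,260) and the cone's at (173,250). The half's flat edge runs from about (287,250) to (356,250), square to the camera. I'll measure it by mask.

```bash
python3 - <<'E'
from h import *
c,im=load("half"); hsv=cv2.cvtColor(im,cv2.COLOR_BGR2HSV);H,S,V=cv2.split(hsv)
m=np.zeros(V.shape,np.uint8); m[160:262,275:368]=((H<26)&(V>150))[160:262,275:368]
pts=lambda r:np.where(m[r])[0][[0,-1]]
for r in (220,228,236,244): print(r,pts(r))
for x in (292,305,321,338,351): print(x,np.where(m[:,x])[0][-1])
rows=np.arange(222,247); L=np.array([[pts(r)[0],r+.5] for r in rows]);Rr=np.array([[pts(r)[1]+1,r+.5] for r in rows])
cols=np.arange(292,352); B=np.array([[x+.5,np.where(m[:,x])[0][-1]+1] for x in cols])
def ang(P,off):
    W=cast(c,P,.051)[:,:2]; v=cv2.fitLine((W*1000).astype(np.float32),cv2.DIST_HUBER,0,.01,.01).ravel(); a=np.degrees(np.arctan2(v[1],v[0]))-off
    return W.mean(0)*1000,(a+90)%180-90
for n,P,o in (("L",L,0),("R",Rr,0),("B",B,90)): print(n,*ang(P,o))
E
```

```text
220 [286 356]
228 [287 356]
236 [287 356]
244 [287 356]
292 250
305 250
321 250
338 250
351 250
L [602.20161471  -5.94435096] -5.985161
R [606.02655595  43.6602599 ] -3.0126572
B [616.41869257  17.93140555] -4.4103546
```

```bash
python3 - <<'E'
from h import *
x,y=.5995,.0192
robot.move_pose([x,y,.17],[180,0,175.55])
robot.line_to([x,y,.10],vel=.15)
print(robot.line_to([x,y,.084],vel=.05,guard=8)); robot.pause(.1)
st("pre"); robot.set_gripper(0.03); o=st("grip")
if not .044<o["gripper_width"]<.056: raise SystemExit("no grip")
robot.line_to([x,y,.10],vel=.08);robot.pause(.1); st("lifted")
robot.line_to([x,y,.20],vel=.2)
J=np.array([.4878,-.3208]);a=np.radians(-22.0);u=np.array([np.cos(a),np.sin(a)])
p=J-u*(.017+.028)
robot.move_pose([*p,.20],[180,0,158.0])
robot.pause(.2); shot("wrist","w3"); shot("top","t3"); st()
E
```

```text
False
pre t 21.9 pos [0.5996 0.0192 0.0842] [-180.     0.   175.5] F [0.  0.1 0.7] w 0.0848
grip t 22.3 pos [0.5998 0.0191 0.0844] [-180.     0.   175.5] F [0.  0.8 2.7] w 0.0493
lifted t 22.7 pos [0.5994 0.0192 0.0999] [180.   -0.  175.6] F [ 0.2 -0.4 -1.4] w 0.0496
 t 25.0 pos [ 0.4465 -0.3034  0.2   ] [180.   -0.  158.1] F [ 0.2  0.1 -1.1] w 0.0496
```

View pics/w3.png

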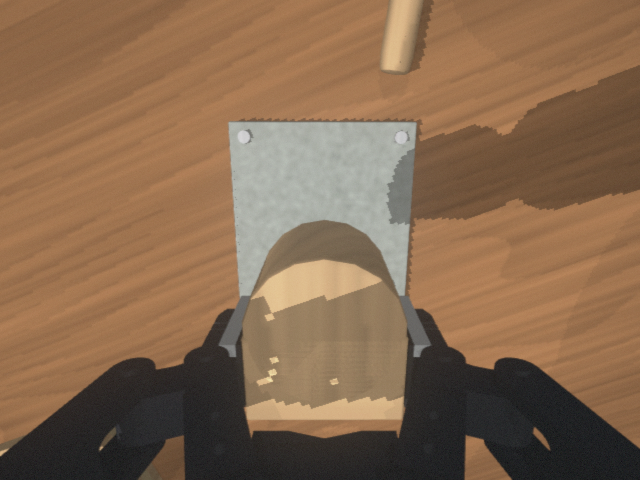

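The half sits squarely between the pads (nose at (322,220), sides at columns 245 and 408), and the board lies symmetric and parallel behind it. I'll lower it with a 28 mm gap, then slide.

```bash
python3 - <<'E'
from h import *
J=np.array([.4878,-.3208]);a=np.radians(-22.0);u=np.array([np.cos(a),np.sin(a)])
p=J-u*(.017+.028)
z=put(p,.086); robot.pause(.5); st("down")
robot.set_gripper(.085); st("rel"); robot.pause(.2)
shot("scene","s4"); shot("wrist","w4"); st()
E
```

```text
put True [ 0.4466 -0.3045  0.0864] [0.4 0.3 4.9] 26.3
down t 26.8 pos [ 0.4466 -0.3044  0.0864] [-1.80e+02  1.00e-01  1.58e+02] F [-0.5 -1.7  5.7] w 0.0498
rel t 27.2 pos [ 0.446  -0.3038  0.0853] [180.  -0. 158.] F [0.1 0.7 0.4] w 0.0849
 t 27.5 pos [ 0.446  -0.3039  0.0855] [-180.   -0.  158.] F [-0.7  0.6 -0.8] w 0.0851
```

View pics/w4.png

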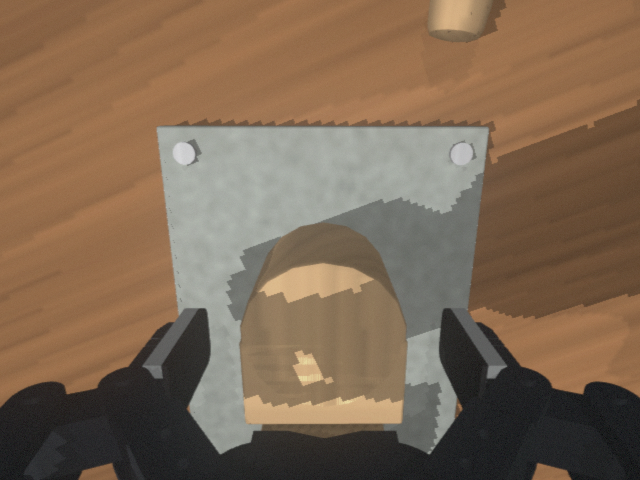

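View pics/s4.png

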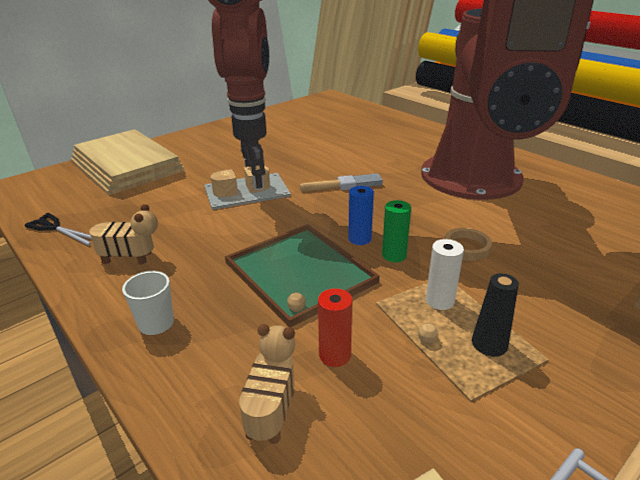

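The half is down flat and released on the board, with its sides at columns 243 and 405. A view from above will show its alignment with the fixed half before the slide.

```bash
python3 - <<'E'
from h import *
J=np.array([.4878,-.3208]);a=np.radians(-22.0);u=np.array([np.cos(a),np.sin(a)])
p=J-u*(.045)
robot.line_to([*p,.16],vel=.2)
q=J+u*.03
robot.move_pose([*q,.26],[180,0,158]); robot.pause(.3); shot("wrist","w5"); st()
E
```

```text
t 29.0 pos [ 0.5151 -0.3318  0.2593] [ 1.80e+02 -1.00e-01  1.58e+02] F [0.1 0.3 0. ] w 0.0851
```

View pics/w5.png

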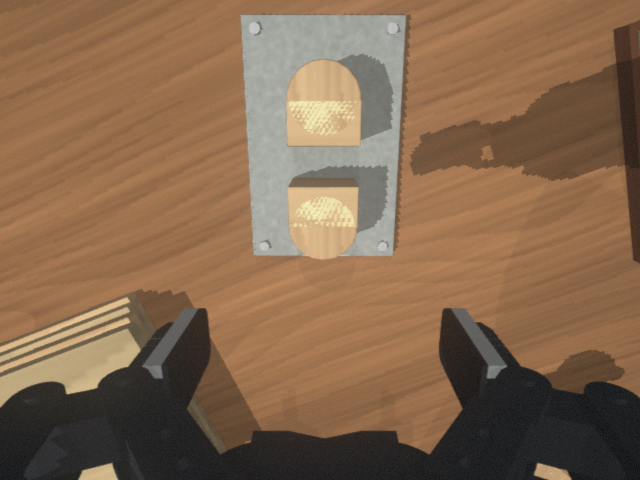

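```bash
cat > meas.py <<'E'
from h import *
def edge(name,box,which):
    c,im=load(name); H,S,V=cv2.split(cv2.cvtColor(im,cv2.COLOR_BGR2HSV))
    x0,y0,x1,y1=box; sub=((H<26)&(S>45)&(V>140))[y0:y1,x0:x1]
    P=[]
    if which in "TB":
        for x in range(sub.shape[1]):
            k=np.where(sub[:,x])[0]
            if len(k): P.append((x0+x, y0+(k[-1]+.5 if which=="B" else k[0]-.5)))
    else:
        for r in range(sub.shape[0]):
            k=np.where(sub[r])[0]
            if len(k): P.append((x0+(k[-1]+.5 if which=="R" else k[0]-.5),y0+r))
    W=cast(c,P,.053)[:,:2]*1000; v=cv2.fitLine(W.astype(np.float32),cv2.DIST_HUBER,0,.01,.01).ravel()
    a=np.degrees(np.arctan2(v[1],v[0]))-(90 if which in "TB" else 0)
    return v[2:],(a+90)%180-90
def injig(p,J=(487.8,-320.8),a=-22.0):
    a=np.radians(a);d=np.array(p)-J;return np.array([d[0]*np.cos(a)+d[1]*np.sin(a),-d[0]*np.sin(a)+d[1]*np.cos(a)])
E
python3 - <<'E'
from meas import *
for n,b,w in [("loose flat",(294,120,354,155),"B"),("loose L",(280,115,320,142),"L"),("loose R",(330,115,370,142),"R"),
 ("fixed flat",(295,183,352,205),"T"),("fixed L",(280,195,320,222),"L"),("fixed R",(330,195,365,222),"R")]:
    p,a=edge("w5",b,w); print(n,np.round(p,1),"yaw",np.round(a,2),"jig",np.round(injig(p),1))
E
```

```text
loose flat [ 463.8 -305. ] yaw -22.0 jig [-28.2   5.7]
loose L [ 441.1 -328.7] yaw -20.48 jig [-40.3 -24.8]
loose R [ 460.5 -282.6] yaw -20.47 jig [-39.6  25.2]
fixed flat [ 487.1 -322.2] yaw -22.01 jig [-0.1 -1.6]
fixed L [ 491.3 -349.5] yaw -23.55 jig [ 14.  -25.3]
fixed R [ 510.6 -303.3] yaw -23.52 jig [14.5 24.8]
```

Sides are flush to within 0.5 mm, the yaws agree at −22.0°, and the gap is 28 mm. I'll re-grip and slide it home with a guard.

```bash
python3 - <<'E'
from h import *
J=np.array([.4878,-.3208]);a=np.radians(-22.0);u=np.array([np.cos(a),np.sin(a)])
p=J-u*(.017+.0282)
robot.move_pose([*p,.16],[180,0,158]); robot.line_to([*p,.0862],vel=.12); robot.pause(.1)
robot.set_gripper(.03); st("grip")
q=J-u*(.017+.004)
robot.line_to([*q,.0862],vel=.04); st("near")
g=robot.line_to([*(J+u*(-.017+.005)),.0862],vel=.015,guard=12); o=st("contact %s"%g)
robot.pause(.4); o=st("held"); d=o["tool_pos"][:2]-J; print("jig x of grip",d@u*1000)
E
```

```text
grip t 30.8 pos [ 0.4462 -0.3042  0.0868] [-1.80e+02  1.00e-01  1.58e+02] F [-0.3 -0.1  5.2] w 0.0493
near t 31.6 pos [ 0.4681 -0.3131  0.0868] [-180.   -0.  158.] F [-4.6  0.8  8.6] w 0.0492
contact True t 32.0 pos [ 0.4716 -0.3144  0.0869] [-180.    -0.2  158. ] F [-0.6  0.5  5.6] w 0.0495
held t 32.4 pos [ 0.4716 -0.3144  0.0868] [-180.    -0.2  158. ] F [-1.8  0.4  5.5] w 0.0494
jig x of grip -17.441362082865908
```

```bash
python3 - <<'E'
from h import *
J=np.array([.4878,-.3208]);a=np.radians(-22.0);u=np.array([np.cos(a),np.sin(a)])
g=robot.line_to([*(J+u*(-.017+.004)),.0862],vel=.01,guard=15); o=st("push %s"%g); d=o["tool_pos"][:2]-J; print("jig x of grip",d@u*1000)
robot.pause(.3)
robot.set_gripper(.085); st("rel")
p=robot.observe()["tool_pos"][:2]
robot.line_to([*p,.16],vel=.2)
robot.move_pose([*(J+u*.03),.26],[180,0,158]); robot.pause(.3); shot("wrist","w6"); st()
E
```

```text
push True t 32.7 pos [ 0.4717 -0.3145  0.0869] [-179.9   -0.4  158. ] F [-0.9 -0.1  4.5] w 0.0497
jig x of grip -17.26494455127944
rel t 33.4 pos [ 0.4716 -0.3142  0.0863] [-180.    -0.4  158. ] F [ 0.2 -0.7  0.4] w 0.0847
 t 34.8 pos [ 0.5152 -0.3317  0.2591] [ 1.80e+02 -1.00e-01  1.58e+02] F [-1.   0.6 -0.2] w 0.0849
```

View pics/w6.png

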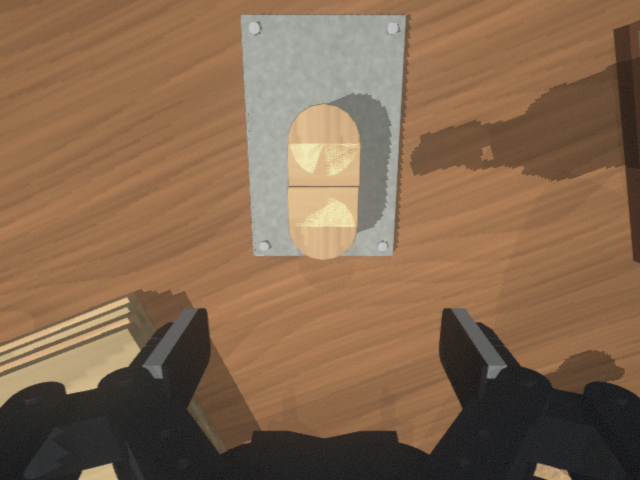

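```bash
python3 - <<'E'
from h import *
c,im=load("w6"); cv2.imwrite("pics/z6.png",cv2.resize(im[95:265,235:410],None,fx=3.5,fy=3.5,interpolation=cv2.INTER_CUBIC))
g=cv2.cvtColor(im,cv2.COLOR_BGR2GRAY)
for x in (292,310,325,340,354): print(x,g[180:192,x])
for r in (160,175,180,192,200,210):
    s=cv2.cvtColor(im,cv2.COLOR_BGR2HSV)[r]; k=np.where((s[270:380,0]<26)&(s[270:380,1]>45)&(s[270:380,2]>140))[0]+270; print(r,k[0],k[-1])
E
```

```text
292 [185 186 185 185 179 164 119 161 187 191 197 198]
310 [186 184 185 183 184 176 121 161 185 192 192 197]
325 [184 186 185 184 184 175 123 162 184 191 193 197]
340 [185 185 183 185 185 171 126 166 189 191 194 195]
354 [184 184 186 184 183 167 122 162 188 189 191 192]
160 288 359
175 288 359
180 288 359
192 287 358
200 288 357
210 288 357
```

View pics/z6.png

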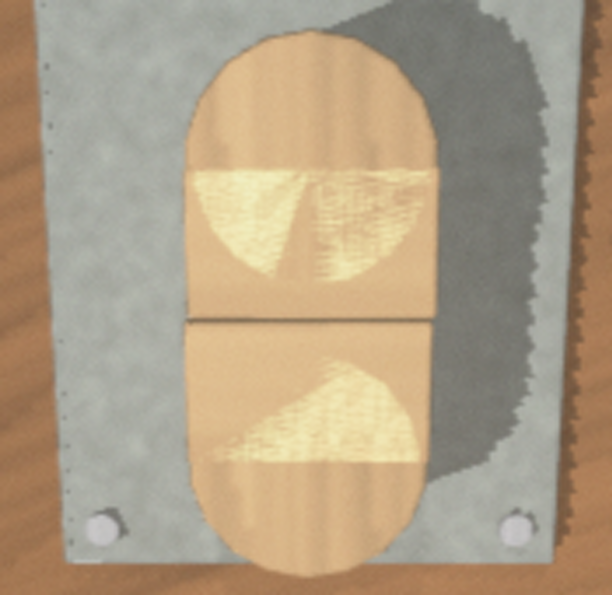

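The seam is a single uniform thin dark line at row 186 (well under 1 mm) and the sides line up within a pixel or two, so the half is home. Now I'll return the tube, then the cone.

```bash
python3 - <<'E'
from h import *
def back(src,dst,lo,hi_w):
    robot.move_pose([*src,.27],[180,0,180])
    robot.line_to([*src,.141],vel=.2); robot.pause(.1)
    robot.set_gripper(.02); o=st("grip")
    if not lo<o["gripper_width"]<hi_w: raise SystemExit("no grip")
    robot.line_to([*src,.155],vel=.08); robot.line_to([*src,.29],vel=.25); st("up")
    put(dst,.142,hi=.29,guard=5)
    robot.pause(.2); robot.set_gripper(.085); st("open")
    robot.line_to([*dst,.25],vel=.2)
back((.4505,.2475),(.5555,.0755),.044,.052)
shot("scene","s7")
E
```

```text
grip t 38.2 pos [0.451  0.2477 0.1418] [ 1.8e+02  1.0e-01 -1.8e+02] F [0.6 0.7 5.7] w 0.0466
up t 39.2 pos [0.4502 0.2474 0.2885] [-1.8e+02 -1.0e-01  1.8e+02] F [ 0.   0.2 -1.3] w 0.0466
put True [0.5562 0.0755 0.1428] [-0.5 -0.2  3.2] 41.6
open t 42.2 pos [0.5553 0.0755 0.1417] [ 180.   -0. -180.] F [-0.7 -0.7 -0.2] w 0.085
```

View pics/s7.png

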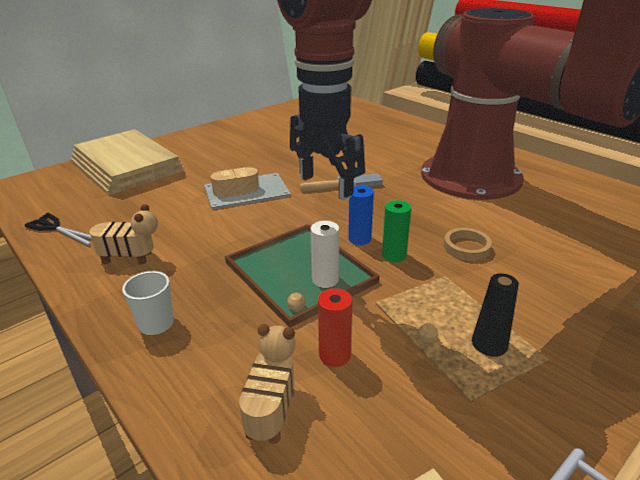

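The tube is back at its starting picture position, (325,227). Now the cone.

```bash
python3 - <<'E'
from h import *
src=(.476,.3595);dst=(.5464,-.0257)
robot.line_to([.5555,.0755,.29],vel=.2)
robot.move_pose([*src,.27],[180,0,180])
robot.line_to([*src,.141],vel=.2); robot.pause(.1)
robot.set_gripper(.02); o=st("grip")
if not .036<o["gripper_width"]<.047: raise SystemExit("no grip")
robot.line_to([*src,.155],vel=.08); robot.line_to([*src,.32],vel=.25); st("up")
robot.move_pose([*dst,.32],[180,0,180]); robot.pause(.1)
put(dst,.142,guard=5)
robot.pause(.2); robot.set_gripper(.085); st("open")
robot.line_to([*dst,.28],vel=.2)
robot.move_pose([0.60,0.02,0.36],[180,0,180]); robot.pause(.4)
shot("wrist","w8"); shot("scene","s8")
robot.move_pose([0.243,0.548,0.304],[180,0,156]); robot.pause(.3); shot("top","t8"); st()
E
python3 - <<'E'
from h import *
c,im=load("w8"); H,S,V=cv2.split(cv2.cvtColor(im,cv2.COLOR_BGR2HSV))
def cen(m):
    n,l,s,ce=cv2.connectedComponentsWithStats(m.astype(np.uint8)); i=1+np.argmax(s[1:,4]); return ce[i]
for n,box,f,z in [("tube spot",(380,140,415,178),V<110,.116),("cone spot",(245,130,282,166),V>75,.126),("tray_head",(380,212,420,250),(H<25)&(S>60)&(V>120),.02)]:
    m=np.zeros(V.shape,bool);x0,y0,x1,y1=box;m[y0:y1,x0:x1]=f[y0:y1,x0:x1]
    ce=cen(m); print(n,ce,cast(c,[ce],z)[0]*1000)
E
```

```text
grip t 45.8 pos [0.4766 0.3596 0.142 ] [1.8e+02 1.0e-01 1.8e+02] F [-0.4 -2.4  5.7] w 0.042
up t 47.0 pos [0.4757 0.3594 0.3182] [-1.799e+02 -1.000e-01  1.800e+02] F [-0.6  0.4 -1.3] w 0.042
put True [ 0.5469 -0.0259  0.1431] [0.2 0.2 5.1] 50.2
open t 50.9 pos [ 0.5463 -0.0257  0.1421] [-180.   -0.  180.] F [-0.6 -0.7  0.1] w 0.0852
 t 55.4 pos [0.2433 0.5479 0.304 ] [180.   0. 156.] F [-1.2 -0.1 -0.1] w 0.0856
tube spot [395.78947368 160.8245614 ] [556.97658623  76.62578692 116.        ]
cone spot [262.54395604 148.31135531] [546.64303498 -25.58693143 126.        ]
tray_head [399.12312812 232.31281198] [643.00605289 101.33645971  20.        ]
```

View pics/w8.png

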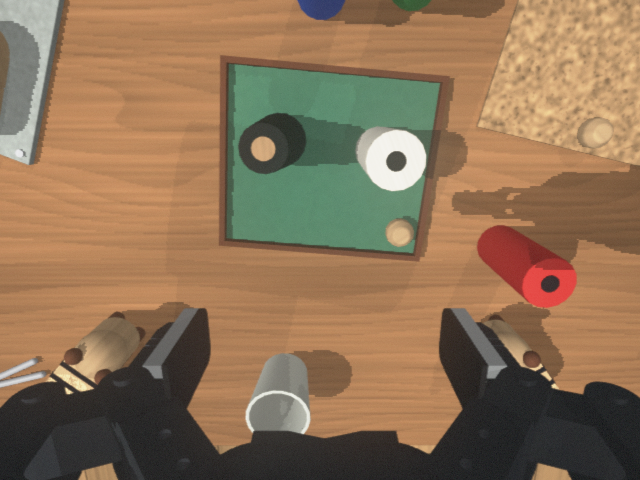

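View pics/t8.png

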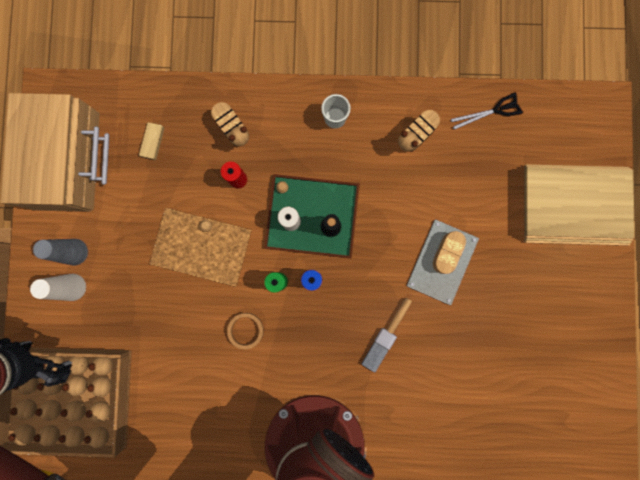

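Tube and cone stand within about 1 mm of their start positions, the heads have not moved, and the halves are together at (451,252) in the top view. The arm is clear, so I'm handing in.

```bash
python3 - <<'E'
from h import *
robot.job_done(); 
E
```

```text
the job is handed in; nothing more can be done
```

The job is done and handed in at about 55 s of the 136 s allowed; the hand-in gives no verdict.

I stood the cone and then the tube on the mat, and set the half flat on the jig board about 28 mm from the fixed half. I then slid it in under a force guard until the two faces met, and put tube and cone back on the tray.

**Last checks:**
- **Half:** in the wrist view just after the slide, the seam was one even dark line about 1 px wide, so the gap is under 1 mm. The sides lined up within a pixel or two. Before the slide, the two halves' sides were within 0.5 mm and both flat faces measured −22.0°. After the spools went back I re-checked only in the coarse top view, where the halves still lay together.
- **Tube and cone:** both stand upright, about 1.1 mm (tube) and 0.3 mm (cone) from where they were measured at the start.
- **Heads:** the tray head's measured position changed by less than 0.1 mm. I checked the mat head only by eye, and it had not visibly moved.
- **Robot:** the arm is back at its start pose, clear of everything.

**Disagreements:** the wrist and top cameras put the tube's start position about 3 mm apart, so I used a value in between. The sides of the two halves also measured about 1.5° either way from −22°, although the flat faces agreed. No check failed.

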